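Zero the gauge and hold back the belt tensioner

TASK

I am about to slip a new belt onto this bench drive. Before touching the sprung tensioner arm, zero the tension gauge by pressing its deeply recessed button fully down with the tip of the push pin for about half a second, and put the push pin back upright and fully home in its wooden stand. Then take or push the arm by its black idler roller, swing it back against its spring until it is well past the click of the pawl, and finish while still holding it there: the click does not keep it, so do not let go.

Things in the scene. Friction and masses are not known exactly. Their poses are not given: they have to be found in the camera images.
- drive: Fixed grey painted drive plate, 220 (x) x 320 (y) x 12 mm, lying on the bench; origin at the centre of its underside, z up; yaw within 0.3 rad. On it: two low steel pulleys (tops 50 mm above the bench, at its +y end), the tensioner arm, a ribbed dark gearbox (top 55 mm) and a grey gauge housing with a dial (top 57 mm, at its -x -y corner).
- bore_mouth (a point): Centre of the mouth of the round bore, 20 mm across, in the flat top of the gauge housing, 57 mm above the bench; the zero button lies 12 mm down in it. The bore is vertical.
- zero_button (a joint): Travel of the recessed zero button, a steel disc 17 mm across: 0 out, 0.004 m fully down; springs back. Takes about 2 N to start and 4.2 N fully down. Counts as pressed beyond 0.003, by the push pin.
- push_pin_grip (a point): Middle of the grip of the loose push pin (60 g), upright in its stand. Round wooden handle 20 mm across, from 38 mm below this point to 32 mm above; then a steel collar 26 mm across, its underside 43 mm below this point; then a steel shank 8 mm across and 42 mm long, its flat tip 85 mm below this point. z runs from tip to handle.
- push_pin_tip (a point): Centre of the flat tip of the push pin's shank, on its axis.
- stand_mouth (a point): Centre of the mouth of the hole in the fixed wooden stand: block 70 x 70 mm, 50 mm tall, hole 14 mm across and 45 mm deep, vertical, chamfered. z up. Home, the push pin's collar rests on the block's top and its tip is 42 mm below this point.
- tension_arm (a joint): Angle of the tensioner arm about its vertical pivot: 0 at rest, held by its spring; grows anticlockwise seen from above; stop at 0.95 rad. Spring force at the roller: 2.5 N at 0, 5.5 N at 0.6, 7.3 N at the stop. The pawl is highest at 0.45 and has dropped behind the tooth (click) by 0.58; beyond 0.6 is well past. Nothing keeps it there: let go, it springs back.
- idler_mid (a point): On the axis of the idler roller at the arm's free end, 78 mm above the bench: an upright black roller, 28 mm across above a 38 mm flange, free to spin about its vertical axis, 120 mm from the pivot. The smooth roller reaches from 28 mm below this point to 22 mm above. Nothing fixed near its path is taller than 57 mm.
- pivot_pin (a point): Centre of the arm's vertical pivot, 38 mm above the bench (pin top at 52 mm). At rest the arm points 115 degrees anticlockwise from the plate's +x. The arm is a flat steel bar 20 mm wide, 8 mm thick, 34 to 42 mm above the bench.
- click_pawl (a joint): Travel of the small brass sprung pawl slider by the arm's hub: 0 home, up to 0.0025 m when the tooth passes, then snaps home again.

How it is judged:
On the way, in this order (a step that is already met when the one before it is completed fails the run):
1. the zero button is pressed down by the push pin while the arm is still at rest (value of joint zero_button above 0.003 m and contact force between push_pin and zero_button above 1 N and value of joint tension_arm below 0.08 rad), for 0.2 s.
2. the push pin is back home in its stand, let go, the arm still at rest (horizontal distance between push_pin_tip and stand_mouth below 0.008 m and z of push_pin_tip in the frame of stand_mouth below -0.034 m and angle between push_pin_grip's own z axis and vertical below 0.2 rad and contact force between the fingers and push_pin below 0.1 N and value of joint tension_arm below 0.08 rad), for 0.2 s.
3. the arm is held back past the click (value of joint tension_arm above 0.6 rad and value of joint click_pawl below 0.0015 m and contact force between the fingers and tension_arm above 1 N), for 0.2 s.
At the end, for the whole second after the job is handed in: The gripper's fingers press on the arm or its roller with more than 1 N and hold the arm still beyond 0.6 rad, the pawl has dropped home again (under 1.5 mm), and the push pin stands free in its stand: tip at least 34 mm deep and within 8 mm of the hole's axis, tilted less than 0.2 rad (all of step 3 and velocity of joint tension_arm between -0.1 and 0.1 rad/s and horizontal distance between push_pin_tip and stand_mouth below 0.008 m and z of push_pin_tip in the frame of stand_mouth below -0.034 m and angle between push_pin_grip's own z axis and vertical below 0.2 rad and contact force between the fingers and push_pin below 0.1 N); the arm keeps its last pose, push and grip.
It also fails if it takes over 54 s, if anything falls off the work surface, if the arm or the gripper's body presses on something with over 40 N, if the wrist force passes 120 N, or if a joint passes its speed limit or range.

ROBOT

A 7-joint arm with a two-finger parallel gripper is mounted at the origin on the work surface; the furniture and walls round the work are solid. World frame = base frame: x ahead of the robot, y to its left, z up, the work surface at z = 0. Lengths are in m, angles in rad, forces in N, time in s.
With the tool pointing down it reaches from about 0.425 to 0.975 m from the base axis. Payload 16.7 kg.
Tool frame: the origin (TCP) lies midway between the tips of the shut fingers; the grasp point (between the pads) lies 19 mm behind it; x points along the fingers, y is the direction in which the jaws open and shut, and the axes are right-handed (so a half turn about x gives the same grasp; the last joint's range is limited). The gripper opens to 85 mm and grips with 20 to 120 N. Pads are 22 mm wide; open, the fingers measure 114 mm over their backs; the gripper's body (76 mm by 85 mm) begins 54 mm behind the grasp point. The pads swing forward as they close: fully open they stand 13 mm farther back than shut.
Start: joints at [0.955, 0.426, 0.074, 1.606, -0.034, 1.111, -0.067], TCP at [0.304, -0.603, 0.231] pointing down, gripper open.
Joint ranges: [-2.85, 2.85], [-0.5, 2.14], [-1.23, 1.37], [0.21, 2.46], [-1.02, 4.16], [0.16, 2.05], [-2.73, 2.73]. Speed limits (rad/s): [1.89, 1.89, 2.39, 2.39, 3.01, 3.01, 3.01].

INTERFACE

Orientations are given as [roll, pitch, yaw] about the fixed x, y, z axes, in that order (R = Rz(yaw) Ry(pitch) Rx(roll)).
In Python, from station import bot gives the robot as it stands.
- The arm moves only by the tool move_arm, never from a script. Its argument "targets" is a list of rows, each a list of 3 entries, a list of its own where there are three numbers: the opening, from 0 (shut) to 1 (fully open), then the shift along the tool's x, y, z in mm, then the turn, a rotation vector about the tool's x, y, z in degrees. In form: [[fingers, [x, y, z], [ax, ay, az]], ...]. A call has 1 to 12 rows; each row shifts and turns the commanded pose from where the row before left it, along the tool's axes as they then stand; what a row does not reach is not made up. A row lasts 1/12 s, in which the tool goes at most 41.7 mm and 7.16 degrees, less where a joint would pass 70% of its speed; a pose out of reach is approached as far as the arm can. A call with a gripper value outside its range is refused whole. The fingers move at their own pace and stop on an object; "newtons" is the grip in N (left out, the last holds). Time passes only in rows, so rows that do not move let the fingers close. It gives the time, the measured TCP pose, the force and the opening at its end, in the units of the state.
- bot.sense(): the state, without advancing time (a new reading comes with each control period).
- bot.get_image(name): name is "scene" or "top"; returns (picture, depth): 420x560x3 uint8, red, green, blue; 420x560 float32, m along the optical axis (not along the pixel's ray), 0 where there is no reading.
- bot.get_calibration(name): a dict with "vertical_fov" (degrees; the focal length in pixels is half the picture's height over the tangent of half this angle, whatever the lens; pixels are square), "cx", "cy" (the principal point, pixels), "dist_coeffs" ([k1, k2, p1, p2, k3] as OpenCV has them; the pictures are not rectified), "cam_to_world" (4x4, takes a point from camera to world coordinates). Camera axes: x right, y down, z forward; pixel columns grow to the right and rows downward; lengths in m; the calibration is good to about 2 mm. A picture is of the moment at which its call begins. get_calibration takes no time and is no camera call.
- bot.hand_in(): hands the job in, once; it reports no verdict.
The state is a dict: "time_s": time; "joint_positions": joint angles; "joint_velocities": joint speeds; "joint_efforts": joint torques, N m; "tool_pos": TCP position; "eef_rot": TCP orientation; "force": force on the tool from outside, world axes, zero at the start; "torque": the same for the moment, N m; "width": opening from 0.0 (shut) to 1.0 (fully open).
Only numpy, scipy, OpenCV 4.12 (cv2) and the standard library are available. Lean on these libraries where they do the work, as an engineer would, in place of code of your own. Each camera call takes 0.05 s, during which the arm holds its last target.

## Working session

There is one attempt and no reset: what is moved stays moved. The work goes in short steps, Python scripts to look and compute and a tool call to move; the robot and the scene stay as the last step left them, time stands still between calls to the robot, and variables do not carry over. Pictures are saved under pics/ and viewed, and the job is handed in when it is done.

Besides the shell and the picture viewer there is one more tool, called after ">>>" by a JSON object that holds its "fn" and its "kwargs". move_arm: Moves the arm, as the interface text tells. Its arguments: {"type":"object","properties":{"targets":{"type":"array","items":{"type":"array"}},"newtons":{"type":"number"}},"required":["targets"]}

```bash
ls; mkdir -p pics; python3 - <<'E'
from station import bot
import cv2,numpy as np
print(bot.sense())
for n in("scene","top"):
    im,d=bot.get_image(n);c=bot.get_calibration(n);print(n,c)
    cv2.imwrite(f"pics/{n}0.png",im[:,:,::-1]);np.savez(f"{n}0.npz",im=im,d=d)
E
```

```text
pics
{'time_s': 0.0, 'joint_positions': array([ 0.95452311,  0.42673696,  0.07384351,  1.60661555, -0.03409994,
        1.1108215 , -0.06710135]), 'joint_velocities': array([-5.55618046e-04, -6.15282001e-04, -1.29320522e-03, -4.09571714e-04,
       -1.73812376e-03,  9.42269704e-05, -1.02667244e-03]), 'joint_efforts': array([ 8.93436991e-04, -9.49850392e+01,  3.76121610e+00, -4.63507926e+01,
        1.91550917e-02,  1.02452360e-02,  1.28225015e-04]), 'tool_pos': array([ 0.30354282, -0.60242792,  0.23060331]), 'eef_rot': array([-1.49878278,  1.56947415,  2.10955656]), 'force': array([ 0.70429895, -0.02285514,  0.40574349]), 'torque': array([-0.02411317, -0.02850881,  0.01851562]), 'width': 1.0001447133992991}
scene {'vertical_fov': 49.843032902005035, 'cx': 278.24925622514314, 'cy': 202.9968610837292, 'dist_coeffs': array([0.04831267, 0.        , 0.        , 0.        , 0.        ]), 'cam_to_world': array([[ 0.54324432, -0.40652552,  0.7345901 , -0.13461261],
       [-0.83947823, -0.27627137,  0.46792139, -0.48982916],
       [ 0.01272422, -0.87086803, -0.49135218,  0.52829614],
       [ 0.        ,  0.        ,  0.        ,  1.        ]])}
top {'vertical_fov': 55.56917742260708, 'cx': 289.6358696500679, 'cy': 209.4251350984995, 'dist_coeffs': array([0.01844174, 0.        , 0.        , 0.        , 0.        ]), 'cam_to_world': array([[-0.01103482, -0.9718505 ,  0.23533983,  0.35800189],
       [-0.99992711,  0.01187797,  0.00216538, -0.08108454],
       [-0.00489979, -0.23529878, -0.97191073,  0.98580758],
       [ 0.        ,  0.        ,  0.        ,  1.        ]])}
```

View pics/scene0.png

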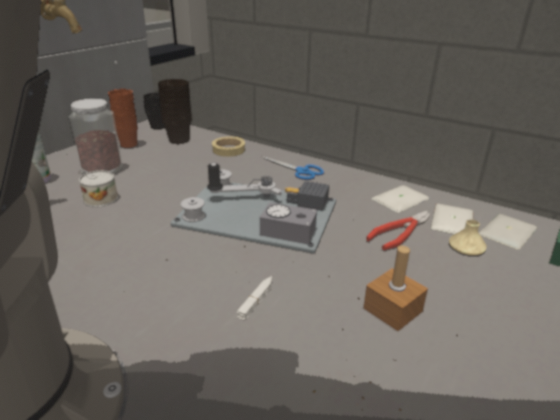

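View pics/top0.png

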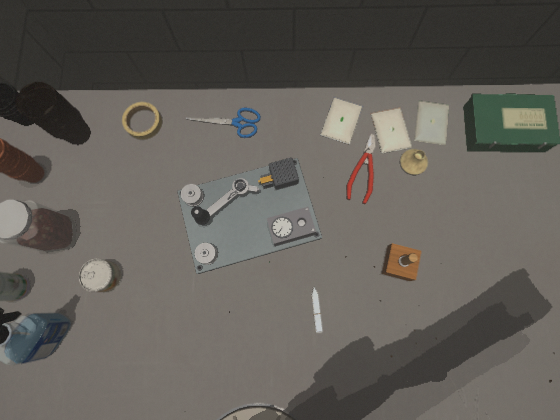

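The top view shows the plate (centre about 250,217), gauge (290,228) with its bore (301,223), black roller (200,215) and stand with pin (403,261). The scene view shows the pin at (400,270). I'll zoom in for exact pixels.

```bash
cat > h.py <<'E'
import cv2,numpy as np
from station import bot
def KD(n,sz=(420,560)):
    c=bot.get_calibration(n);f=210/np.tan(np.radians(c["vertical_fov"]/2))
    return np.array([[f,0,c["cx"]],[0,f,c["cy"]],[0,0,1]]),np.array(c["dist_coeffs"]),np.array(c["cam_to_world"])
def ray(n,uv):
    K,D,T=KD(n);p=cv2.undistortPoints(np.array(uv,float).reshape(-1,1,2),K,D).reshape(-1,2)
    d=np.c_[p,np.ones(len(p))]@T[:3,:3].T
    return T[:3,3],d
def onz(n,uv,z):
    o,d=ray(n,uv);return o+d*((z-o[2])/d[:,2])[:,None]
def proj(n,P):
    K,D,T=KD(n);P=np.array(P,float).reshape(-1,3);R=T[:3,:3].T
    return cv2.projectPoints(P,cv2.Rodrigues(R)[0],-R@T[:3,3],K,D)[0].reshape(-1,2)
def tri(u1,u2):  # scene px, top px
    o1,d1=ray("scene",u1);o2,d2=ray("top",u2);d1=d1[0];d2=d2[0]
    A=np.c_[d1,-d2];s=np.linalg.lstsq(A,o2-o1,rcond=None)[0]
    a=o1+s[0]*d1;b=o2+s[1]*d2;return (a+b)/2,np.linalg.norm(a-b)
def save(n,tag,box,s):
    im,d=bot.get_image(n);np.savez(f"{n}{tag}.npz",im=im,d=d)
    x0,y0,x1,y1=box
    cv2.imwrite(f"pics/{n}{tag}.png",cv2.resize(im[y0:y1,x0:x1,::-1],None,fx=s,fy=s,interpolation=cv2.INTER_CUBIC))
E
python3 - <<'E'
import cv2,numpy as np
t=np.load("top0.npz")["im"][:,:,::-1];s=np.load("scene0.npz")["im"][:,:,::-1]
a=cv2.resize(t[150:285,175:325],None,fx=4,fy=4,interpolation=2)
b=cv2.resize(t[230:290,370:440],None,fx=8,fy=8,interpolation=2)
c=cv2.resize(s[150:250,170:345],None,fx=4,fy=4,interpolation=2)
d=cv2.resize(s[235:330,355:435],None,fx=6,fy=6,interpolation=2)
for n,i in zip("abcd",(a,b,c,d)):cv2.imwrite(f"pics/z_{n}.png",cv2.convertScaleAbs(i,alpha=1.6))
E
```

```text
(no output)
```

View pics/z_a.png

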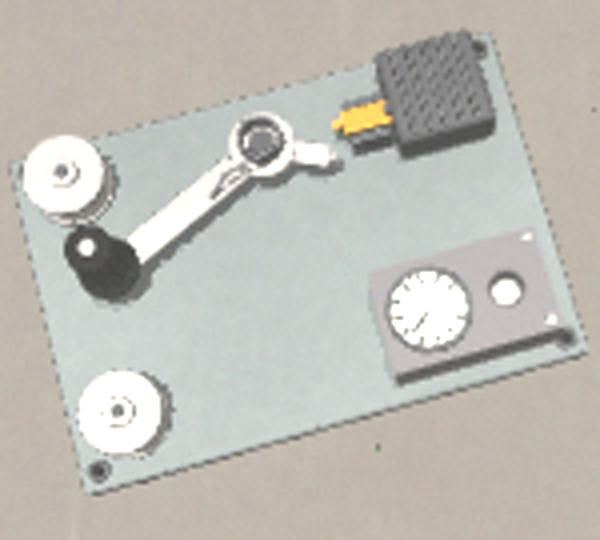

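View pics/z_b.png

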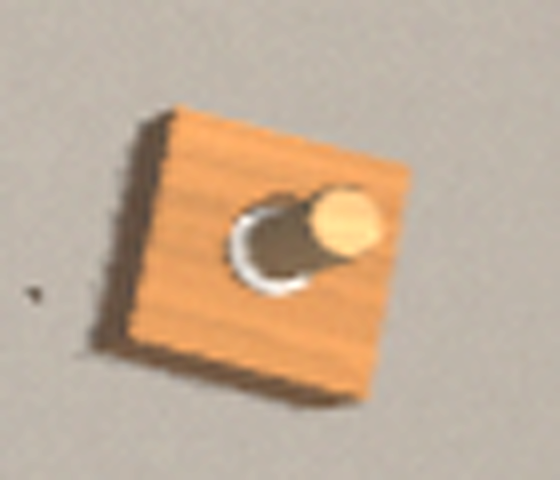

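View pics/z_c.png

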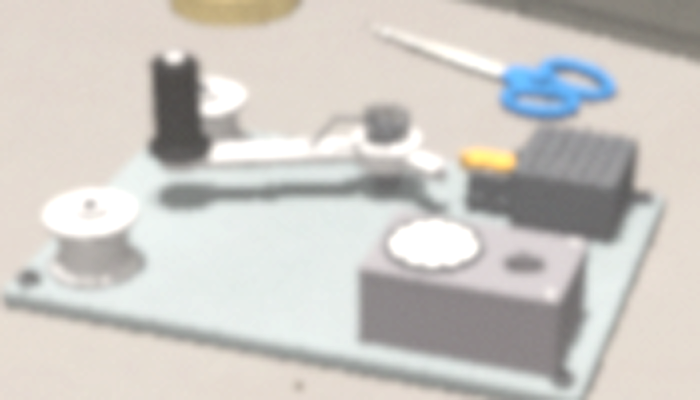

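View pics/z_d.png

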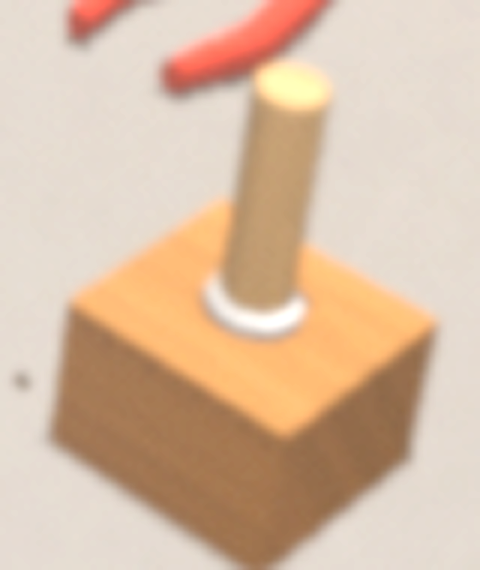

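```bash
python3 - <<'E'
from h import *
np.set_printoptions(precision=4,suppress=True)
q=lambda p,o,s:[(np.array(p)+.5)/s-.5+np.array(o)][0]
a=lambda x,y:q((x,y),(175,150),4); b=lambda x,y:q((x,y),(370,230),8); c=lambda x,y:q((x,y),(170,150),4); d=lambda x,y:q((x,y),(355,235),6)
print("bore top",onz("top",a(506,289.5),.057),"scene",onz("scene",c(524,263),.057),tri(c(524,263),a(506,289.5)))
print("pin top",onz("top",b(346,222),.125),onz("scene",d(291,86),.125),tri(d(291,86),b(346,222)))
print("collar top view", onz("top",b(277,244),.055))
st=np.mean([onz("top",b(*p),.05)[0] for p in((178,106),(412,165),(368,400),(128,340))],0);print("stand",st)
ss=np.mean([onz("scene",d(*p),.05)[0] for p in((72,300),(285,440),(437,322),(220,200))],0);print("stand sc",ss)
print("roller top",onz("top",a(88,247),.100),onz("scene",c(175,60),.100),tri(c(175,60),a(88,247)))
print("pivot",onz("top",a(260,141),.052),onz("scene",c(387,115),.052))
P=[onz("top",a(*p),.012)[0] for p in((12,160),(490,33),(588,352),(90,494))];print("plate",np.array(P),np.mean(P,0))
v=P[1]-P[0];print("yaw",np.arctan2(v[1],v[0])+np.pi/2)
t=np.load("top0.npz")["d"]
K,D,T=KD("top")
def dep(n,uv):
    dd=np.load(n+"0.npz")["d"];r=ray(n,uv);z=dd[int(round(uv[1])),int(round(uv[0]))];return r[0]+r[1][0]*z
print("depth pts",dep("top",b(346,222)),dep("top",a(88,247)),dep("top",a(480,270)),dep("top",b(150,300)))
E
```

```text
bore top [[ 0.5518 -0.106   0.057 ]] scene [[ 0.5526 -0.1062  0.057 ]] (array([ 0.5519, -0.1063,  0.0573]), np.float64(0.0006630462937701285))
pin top [[ 0.4572 -0.343   0.125 ]] [[ 0.4556 -0.3434  0.125 ]] (array([ 0.4572, -0.3432,  0.124 ]), np.float64(0.0003347365697199547))
collar top view [[ 0.4591 -0.3439  0.055 ]]
stand [ 0.4574 -0.3434  0.05  ]
stand sc [ 0.4566 -0.3434  0.05  ]
roller top [[0.5705 0.1334 0.1   ]] [[0.5713 0.1349 0.1   ]] (array([0.5701, 0.1334, 0.1009]), np.float64(0.0006031649429175334))
pivot [[0.6474 0.0427 0.052 ]] [[0.6614 0.0516 0.052 ]]
plate [[ 0.6491  0.2055  0.012 ]
 [ 0.7311 -0.0999  0.012 ]
 [ 0.5212 -0.1571  0.012 ]
 [ 0.438   0.1467  0.012 ]] [0.5848 0.0238 0.012 ]
yaw 0.2624493977131208
depth pts [ 0.4567 -0.3418  0.1291] [0.57   0.1329 0.1019] [ 0.5642 -0.0907  0.0556] [ 0.4435 -0.3064  0.0532]
```

```bash
cat >> h.py <<'E'
from scipy.spatial.transform import Rotation as Ro
def pose():
    s=bot.sense();return s["tool_pos"],Ro.from_euler("xyz",s["eef_rot"]).as_matrix(),s
def go(P,yaw):  # desired TCP pos, tool down with y-axis at world yaw; prints shift in tool axes, rotvec (tool)
    p,R,s=pose();y=np.array([np.cos(yaw),np.sin(yaw),0]);x=np.array([0,0,-1.]);W=np.c_[x,y,np.cross(x,y)]
    np.set_printoptions(precision=4,suppress=True)
    print("t",s["time_s"],"pos",p,"F",s["force"],"w",s["width"],"q",s["joint_positions"])
    print("tool y,z\n",R[:,1],R[:,2])
    print("shift mm cur axes",R.T@(np.array(P)-p)*1e3,"rot deg",np.degrees(Ro.from_matrix(R.T@W).as_rotvec()),"shift in target axes",W.T@(np.array(P)-p)*1e3)
E
python3 -c "
from h import *
go([.4572,-.3433,.24],0)"
```

```text
t 0.1 pos [ 0.3036 -0.6025  0.2307] F [-0.2481 -0.0473  0.4318] w 0.9994652479058537 q [ 0.9545  0.4267  0.0738  1.6065 -0.0341  1.1108 -0.0671]
tool y,z
 [ 0.45   -0.893  -0.0012] [-0.893  -0.45    0.0001]
shift mm cur axes [  -9.1507 -162.3163 -253.7993] rot deg [-63.2565  -0.0351   0.064 ] shift in target axes [  -9.3313  153.6142 -259.1525]
```

>>> {"fn": "move_arm", "kwargs": {"targets": [[1,[0,0,0],[6.68,0,0]],[1,[0,0,0],[6.68,0,0]],[1,[0,0,0],[6.68,0,0]],[1,[0,0,0],[6.68,0,0]],[1,[5,-32.4,-19.2],[0,0,0]],[1,[5,-32.4,-19.2],[0,0,0]],[1,[5,-32.4,-19.2],[0,0,0]],[1,[5,-32.4,-19.2],[0,0,0]],[1,[5,-32.4,-19.2],[0,0,0]],[1,[5,-32.4,-19.2],[0,0,0]],[1,[5,-32.4,-19.2],[0,0,0]],[1,[5,-32.4,-19.2],[0,0,0]]]}}

```text
time_s: 1.1
tool_pos: [0.4577, -0.3417, 0.191]
eef_rot: [-0.711, 1.571, 2.431]
force: [1.7, -0.1, 0.4]
width: 0.999
```

```bash
python3 -c "
from h import *
go([.4572,-.3433,.08],-np.pi/2)"
```

```text
t 1.1 pos [ 0.4577 -0.3417  0.191 ] F [ 1.6525 -0.1306  0.4426] w 0.9987460568303976 q [ 0.4839  0.2988  0.0541  1.8855 -0.0195  0.958  -1.0236]
tool y,z
 [ 0.0003 -1.     -0.0001] [-1.     -0.0003  0.0002]
shift mm cur axes [110.9952   1.5959   0.4782] rot deg [0.0191 0.0099 0.0085] shift in target axes [110.9954   1.5795   0.4968]
```

>>> {"fn": "move_arm", "kwargs": {"targets": [[1,[20,0,0],[0,0,0]],[1,[20,0,0],[0,0,0]],[1,[20,0,0],[0,0,0]],[1,[20,0,0],[0,0,0]],[1,[20,0,0],[0,0,0]],[1,[0,0,0],[0,0,0]],[1,[0,0,0],[0,0,0]]]}}

```text
time_s: 1.68
tool_pos: [0.4566, -0.3432, 0.0907]
eef_rot: [-0.543, 1.568, 2.599]
force: [0.8, -0.1, 0.4]
width: 0.999
```

```bash
python3 -c "
from h import *
go([.4572,-.3433,.08],-np.pi/2)
save('top','1',(340,200,480,300),5);save('scene','1',(330,200,470,330),5)"
```

```text
t 1.6833 pos [ 0.4566 -0.3432  0.0907] F [ 0.7555 -0.1244  0.4317] w 0.9993201208079828 q [ 0.4951  0.4264  0.0456  1.9601 -0.0274  0.7579 -1.0138]
tool y,z
 [ 0.0004 -1.     -0.0012] [-1.     -0.0004  0.002 ]
shift mm cur axes [10.7398  0.1606 -0.5752] rot deg [0.0213 0.1132 0.0683] shift in target axes [10.7411  0.1476 -0.554 ]
```

View pics/scene1.png

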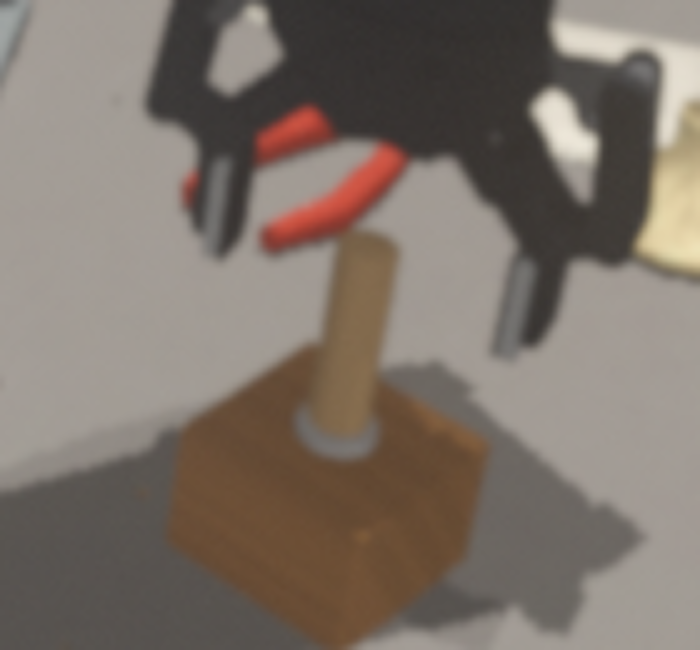

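The pin is centred between the open fingers (pin at about (360,330) in the crop). I'll lower slightly and close.

>>> {"fn": "move_arm", "kwargs": {"targets": [[1,[7,0,-0.3],[0,0,0]],[1,[6,0,-0.3],[0,0,0]],[1,[0,0,0],[0,0,0]],[0,[0,0,0],[0,0,0]],[0,[0,0,0],[0,0,0]],[0,[0,0,0],[0,0,0]],[0,[0,0,0],[0,0,0]],[0,[0,0,0],[0,0,0]],[0,[0,0,0],[0,0,0]],[0,[0,0,0],[0,0,0]]], "newtons": 40}}

```text
time_s: 2.62
tool_pos: [0.4579, -0.3435, 0.0785]
eef_rot: [2.933, 1.571, -0.209]
force: [-0.6, 0.9, 3.8]
width: 0.222
```

```bash
python3 -c "
from h import *
go([.4572,-.3433,.08],-np.pi/2)
save('scene','2',(330,200,470,330),5)"
```

```text
t 2.6167 pos [ 0.4579 -0.3435  0.0785] F [-0.5824  0.9031  3.7507] w 0.22169931048863484 q [ 0.4959  0.4445  0.0441  1.9659 -0.0285  0.7315 -1.0136]
tool y,z
 [ 0.0004 -1.      0.    ] [-1.     -0.0004 -0.0002]
shift mm cur axes [-1.4771 -0.2268  0.7265] rot deg [ 0.0203 -0.0135 -0.0029] shift in target axes [-1.4769 -0.2266  0.7269]
```

View pics/scene2.png

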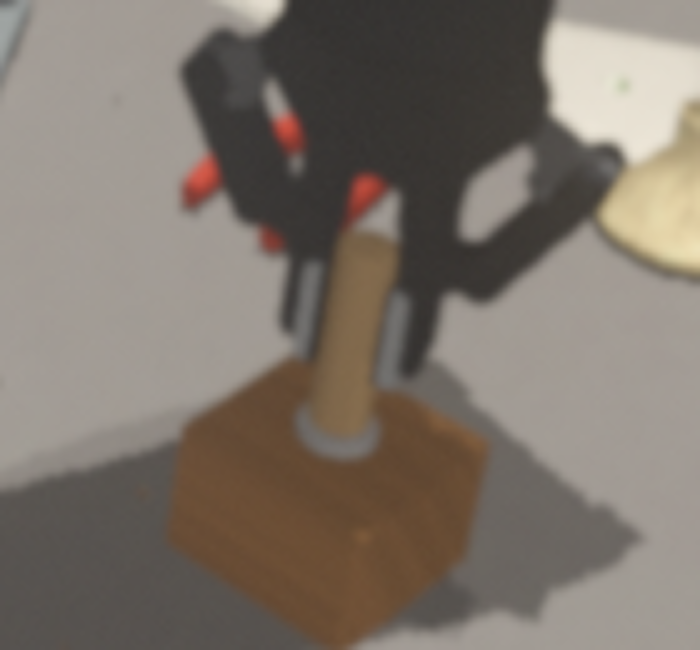

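>>> {"fn": "move_arm", "kwargs": {"targets": [[0,[-10,0,0],[0,0,0]],[0,[-20,0,0],[0,0,0]],[0,[-20,0,0],[0,0,0]],[0,[-20,0,0],[0,0,0]],[0,[-2,0,0],[0,0,0]],[0,[0,0,0],[0,0,0]]]}}

```text
time_s: 3.17
tool_pos: [0.4584, -0.3439, 0.152]
eef_rot: [2.632, 1.568, -0.51]
force: [-0.4, 0.4, -1.0]
width: 0.221
```

>>> {"fn": "move_arm", "kwargs": {"targets": [[0,[0,-15,-6],[0,0,0]],[0,[0,-25,-10],[0,0,0]],[0,[0,-25,-10],[0,0,0]],[0,[0,-25,-10],[0,0,0]],[0,[0,-25,-10],[0,0,0]],[0,[0,-25,-10],[0,0,0]],[0,[0,-25,-10],[0,0,0]],[0,[0,-25,-10],[0,0,0]],[0,[0,-25,-10],[0,0,0]],[0,[0,-15,-6],[0,0,0]],[0,[0,-7.4,-2.5],[0,0,0]],[0,[0,0,0],[0,0,0]]]}}

```text
time_s: 4.17
tool_pos: [0.5523, -0.1044, 0.1496]
eef_rot: [-0.547, 1.57, 2.598]
force: [0.6, -0.3, -1.0]
width: 0.223
```

```bash
python3 -c "
from h import *
go([.5524,-.1061,.13],-np.pi/2)
save('scene','3',(220,120,360,250),5);save('top','3',(225,170,345,270),6)"
```

```text
t 4.1667 pos [ 0.5523 -0.1044  0.1496] F [ 0.6088 -0.2594 -0.9628] w 0.22250958848570385 q [ 0.1117  0.3351 -0.0476  1.936   0.0197  0.872  -1.5137]
tool y,z
 [ 0.003  -1.     -0.0006] [-1.     -0.003   0.0011]
shift mm cur axes [19.6423  1.7614 -0.1641] rot deg [0.1692 0.0605 0.0367] shift in target axes [19.6435  1.7483 -0.1486]
```

View pics/scene3.png

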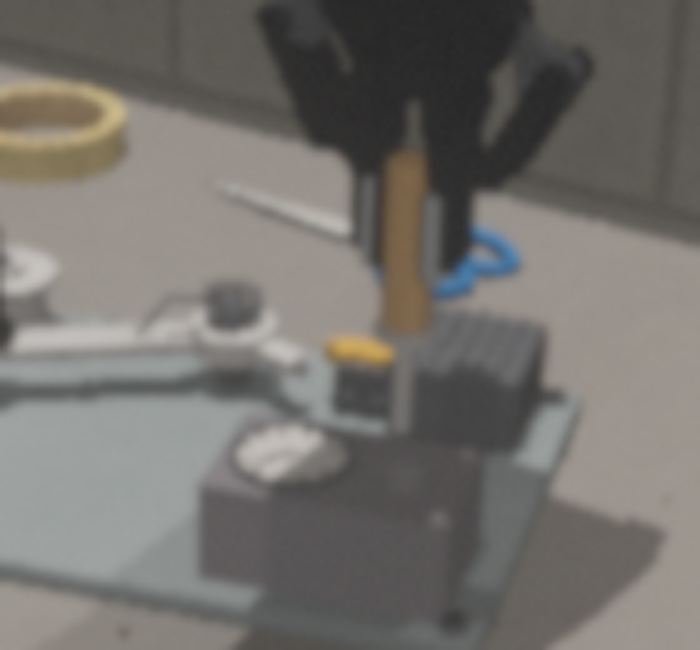

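View pics/top3.png

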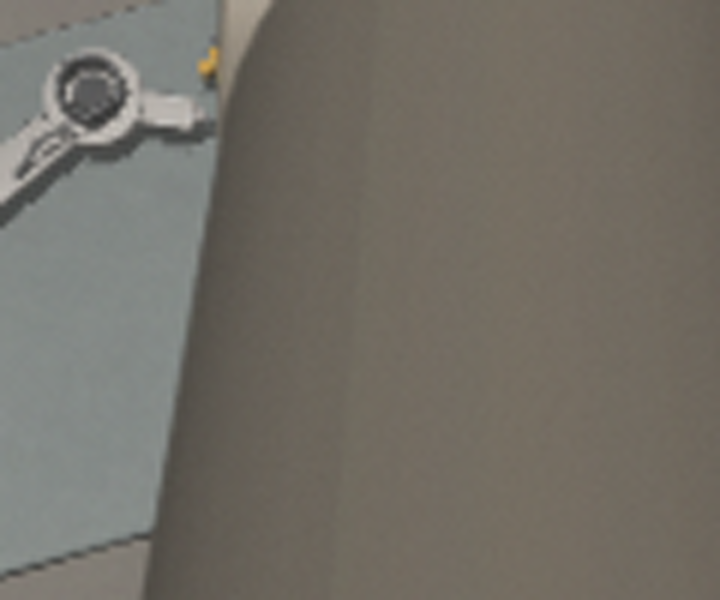

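```bash
python3 -c "
from h import *
p,R,s=pose()
for dz,o in((-.0705,'tip'),(.0465,'top')): 
  q=p+[-.0005,0,dz]; u=proj('scene',[q])[0]; print(o,q,u,(u+.5-[220,120])*5-.5)
for yy in(-.1,): print(onz('scene',[(399.5)/5-.5+220,431/5-.5+120],.079))
"
```

```text
tip [ 0.55110381 -0.10705155  0.07935536] [300.99763369 206.22729434] [406.98816847 433.13647172]
top [ 0.55110381 -0.10705155  0.19635536] [303.35510628 151.96904965] [418.77553141 161.84524825]
[[ 0.55168051 -0.10301947  0.079     ]]
```

>>> {"fn": "move_arm", "kwargs": {"targets": [[0,[8,0,0],[0,0,0]],[0,[10,0,0],[0,0,0]],[0,[8,0,0],[0,0,0]],[0,[4,0,0],[0,0,0]],[0,[0,0,0],[0,0,0]]]}}

```text
time_s: 4.68
tool_pos: [0.5513, -0.1064, 0.1188]
eef_rot: [-0.098, 1.569, 3.043]
force: [-0.0, 0.1, -0.7]
width: 0.224
```

>>> {"fn": "move_arm", "kwargs": {"targets": [[0,[3,0,0],[0,0,0]],[0,[2,0,0],[0,0,0]],[0,[1,0,0],[0,0,0]],[0,[0,0,0],[0,0,0]]]}}

```text
time_s: 5.02
tool_pos: [0.5524, -0.1061, 0.1144]
eef_rot: [2.979, 1.57, -0.162]
force: [-0.1, -0.5, 1.8]
width: 0.219
```

```bash
python3 -c "
from h import *
go([.5524,-.1061,.1115],-np.pi/2)
save('scene','4',(220,120,360,250),5)"
```

```text
t 5.0167 pos [ 0.5524 -0.1061  0.1144] F [-0.0838 -0.4896  1.7945] w 0.21913711882777623 q [ 0.1133  0.3808 -0.0466  1.9622  0.0242  0.7988 -1.5172]
tool y,z
 [ 0.0004 -1.      0.0001] [-1.     -0.0004 -0.0003]
shift mm cur axes [ 2.9221 -0.041  -0.0028] rot deg [ 0.0219 -0.0193 -0.0032] shift in target axes [ 2.9221 -0.0409 -0.0038]
```

View pics/scene4.png

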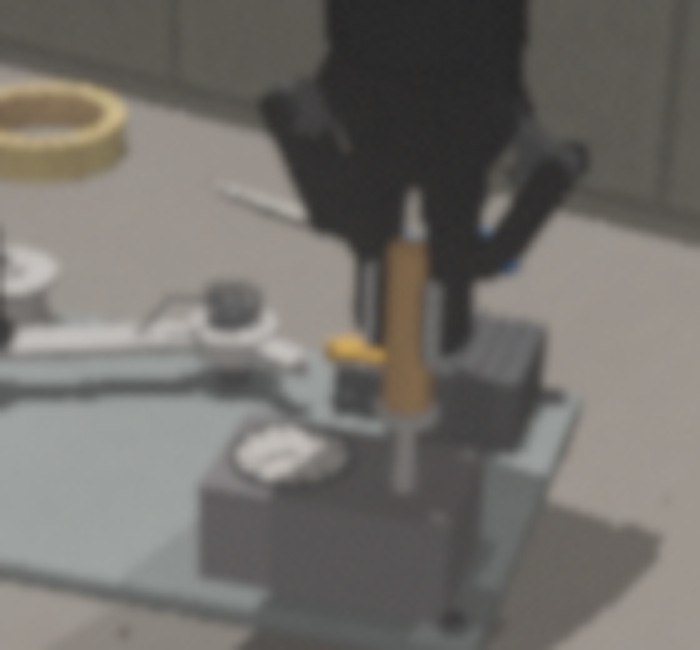

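The pin is in the bore at about (403,490) in the crop, and contact is about 2.5 N at the expected height. I'll press on.

>>> {"fn": "move_arm", "kwargs": {"targets": [[0,[1.5,0,0],[0,0,0]],[0,[1.5,0,0],[0,0,0]],[0,[1,0,0],[0,0,0]],[0,[0,0,0],[0,0,0]],[0,[0,0,0],[0,0,0]]]}}

```text
time_s: 5.48
tool_pos: [0.5529, -0.1061, 0.1112]
eef_rot: [3.063, 1.569, -0.078]
force: [-2.0, -0.2, 12.7]
width: 0.221
```

13.5 N means the button is on its stop. I'll hold about 0.5 s, then withdraw.

>>> {"fn": "move_arm", "kwargs": {"targets": [[0,[0,0,0],[0,0,0]],[0,[0,0,0],[0,0,0]],[0,[0,0,0],[0,0,0]],[0,[0,0,0],[0,0,0]],[0,[0,0,0],[0,0,0]],[0,[0,0,0],[0,0,0]]]}}

```text
time_s: 5.98
tool_pos: [0.5529, -0.1061, 0.1112]
eef_rot: [3.069, 1.569, -0.072]
force: [-2.1, -0.4, 13.8]
width: 0.222
```

>>> {"fn": "move_arm", "kwargs": {"targets": [[0,[-5,0,0],[0,0,0]],[0,[-10,0,0],[0,0,0]],[0,[-10,0,0],[0,0,0]],[0,[-10,0,0],[0,0,0]],[0,[-5,0,0],[0,0,0]],[0,[0,0,0],[0,0,0]]]}}

```text
time_s: 6.48
tool_pos: [0.553, -0.1061, 0.152]
eef_rot: [3.078, 1.568, -0.063]
force: [0.8, -0.1, -0.9]
width: 0.224
```

```bash
python3 -c "
from h import *
go([.4579,-.3435,.152],-np.pi/2)
save('scene','5',(220,120,360,250),5)"
```

```text
t 6.4833 pos [ 0.553  -0.1061  0.152 ] F [ 0.8197 -0.0547 -0.8741] w 0.22385404864193034 q [ 0.1136  0.332  -0.0464  1.9344  0.0197  0.8732 -1.5134]
tool y,z
 [ 0.0003 -1.      0.0001] [-1.     -0.0003 -0.0024]
shift mm cur axes [ -0.2056 237.3367  95.2037] rot deg [ 0.0187 -0.1347 -0.0085] shift in target axes [ -0.0173 237.3677  95.1266]
```

View pics/scene5.png

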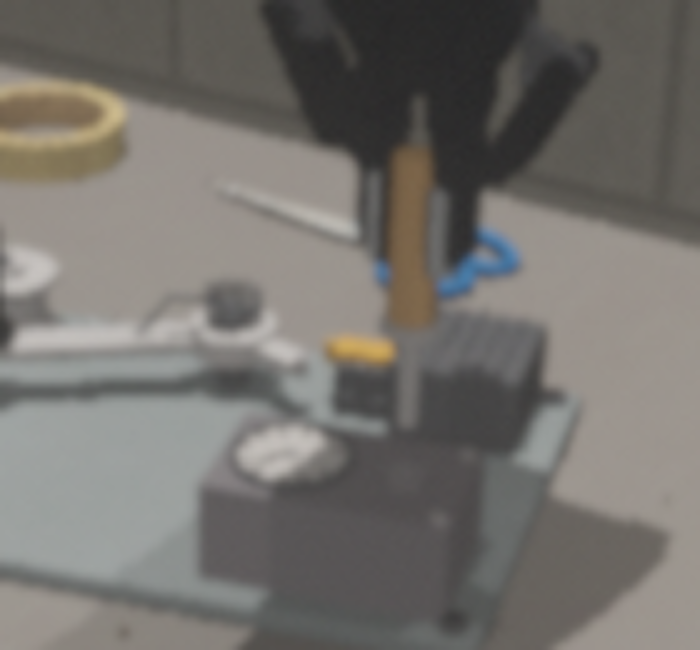

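>>> {"fn": "move_arm", "kwargs": {"targets": [[0,[0,15,6],[0,0,0]],[0,[0,25,10],[0,0,0]],[0,[0,25,10],[0,0,0]],[0,[0,25,10],[0,0,0]],[0,[0,25,10],[0,0,0]],[0,[0,25,10],[0,0,0]],[0,[0,25,10],[0,0,0]],[0,[0,25,10],[0,0,0]],[0,[0,25,10],[0,0,0]],[0,[0,15,6],[0,0,0]],[0,[0,7.4,2.5],[0,0,0]],[0,[0,0,0],[0,0,0]]]}}

```text
time_s: 7.53
tool_pos: [0.4569, -0.3449, 0.1499]
eef_rot: [0.068, 1.57, -3.075]
force: [-0.4, 0.2, -0.8]
width: 0.224
```

>>> {"fn": "move_arm", "kwargs": {"targets": [[0,[0,0,0],[0,0,0]],[0,[0,0,0],[0,0,0]]]}}

```text
time_s: 7.7
tool_pos: [0.4585, -0.342, 0.1501]
eef_rot: [-1.557, 1.57, 1.587]
force: [0.1, 0.1, -0.4]
width: 0.223
```

```bash
python3 -c "
from h import *
go([.4579,-.3435,.0785],-np.pi/2)
save('scene','6',(330,200,470,330),5)
p=pose()[0];u=proj('scene',[p+[-.0005,0,-.0705],p+[-.0005,0,.0465]]);print((u+.5-[330,200])*5-.5)"
```

```text
t 7.7 pos [ 0.4585 -0.342   0.1501] F [ 0.1387  0.0567 -0.3561] w 0.22253413611212458 q [ 0.4868  0.3478  0.0514  1.919  -0.0236  0.8757 -1.0186]
tool y,z
 [ 0.002  -1.     -0.0007] [-1.    -0.002  0.   ]
shift mm cur axes [71.62    1.504   0.6485] rot deg [0.1156 0.0006 0.0409] shift in target axes [71.621   1.4542  0.6463]
[[344.9207 357.8223]
 [401.5312  40.675 ]]
```

View pics/scene6.png

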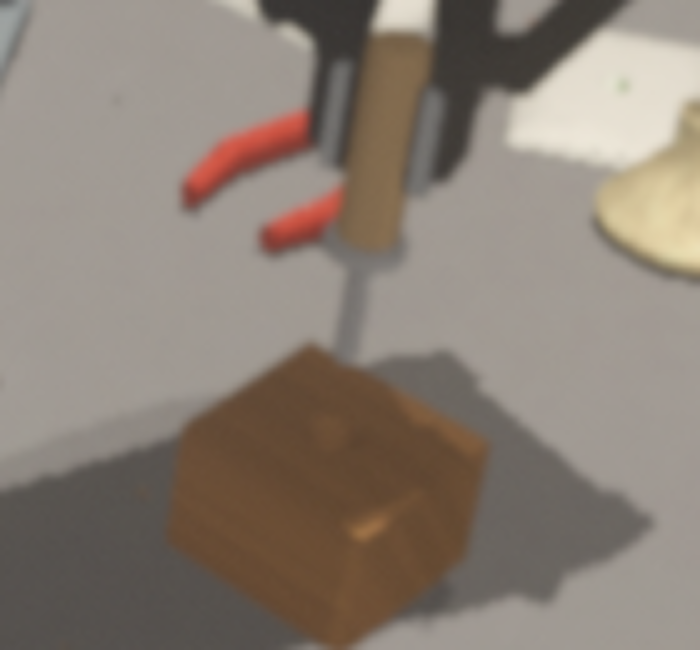

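>>> {"fn": "move_arm", "kwargs": {"targets": [[0,[10,0,0],[0,0,0]],[0,[6,0,0],[0,0,0]],[0,[0,0,0],[0,0,0]],[0,[0,0,0],[0,0,0]],[0,[0,0,0],[0,0,0]]]}}

```text
time_s: 8.17
tool_pos: [0.4578, -0.3433, 0.1341]
eef_rot: [-0.641, 1.57, 2.501]
force: [0.5, -0.0, -0.3]
width: 0.222
```

```bash
python3 -c "
from h import *
go([.4579,-.3435,.0785],-np.pi/2)
print((proj('scene',[[.4574,-.3434,.05],[.4579-.0005,-.3435,.05]])+.5-[330,200])*5-.5)
print(onz('scene',[(325.5)/5-.5+330,432.5/5-.5+200],.05))"
```

```text
t 8.1667 pos [ 0.4578 -0.3433  0.1341] F [ 0.5125 -0.0435 -0.3291] w 0.22222915321854975 q [ 0.4894  0.3683  0.0512  1.9308 -0.0247  0.8436 -1.0167]
tool y,z
 [ 0.0005 -1.     -0.0003] [-1.     -0.0005  0.0004]
shift mm cur axes [55.6446  0.1806 -0.0835] rot deg [0.0306 0.0212 0.0158] shift in target axes [55.6446  0.1652 -0.063 ]
[[335.5562 433.4225]
 [335.8544 433.5355]]
[[ 0.4562 -0.3403  0.05  ]]
```

>>> {"fn": "move_arm", "kwargs": {"targets": [[0,[10,0,0],[0,0,0]],[0,[10,0,0],[0,0,0]],[0,[10,0,0],[0,0,0]],[0,[0,0,0],[0,0,0]]]}}

```text
time_s: 8.5
tool_pos: [0.4567, -0.3427, 0.1017]
eef_rot: [-0.557, 1.567, 2.585]
force: [-0.7, -0.2, -1.9]
width: 0.222
```

>>> {"fn": "move_arm", "kwargs": {"targets": [[0,[8,0,0],[0,0,0]],[0,[8,0,0],[0,0,0]],[0,[6,0,0],[0,0,0]],[0,[2,0,0],[0,0,0]],[0,[0,0,0],[0,0,0]]]}}

```text
time_s: 8.92
tool_pos: [0.4575, -0.3433, 0.0796]
eef_rot: [-0.57, 1.57, 2.572]
force: [0.4, -0.3, -0.8]
width: 0.221
```

>>> {"fn": "move_arm", "kwargs": {"targets": [[0,[1.2,0,0],[0,0,0]],[0,[0,0,0],[0,0,0]],[0.4,[0,0,0],[0,0,0]],[1,[0,0,0],[0,0,0]],[1,[0,0,0],[0,0,0]],[1,[0,0,0],[0,0,0]],[1,[0,0,0],[0,0,0]],[1,[0,0,0],[0,0,0]]]}}

```text
time_s: 9.58
tool_pos: [0.4579, -0.3435, 0.0792]
eef_rot: [3.079, 1.571, -0.062]
force: [-0.6, -0.0, -0.3]
width: 0.998
```

>>> {"fn": "move_arm", "kwargs": {"targets": [[1,[-10,0,0],[0,0,0]],[1,[-25,0,0],[0,0,0]],[1,[-25,0,0],[0,0,0]],[1,[-20,0,0],[0,0,0]],[1,[0,0,0],[0,0,0]]]}}

```text
time_s: 10.0
tool_pos: [0.4595, -0.3447, 0.1639]
eef_rot: [2.621, 1.565, -0.52]
force: [0.5, -0.5, 0.7]
width: 1.001
```

```bash
python3 -c "
from h import *
go([.5705,.1334,.16],-np.radians(120))
save('scene','7',(330,200,470,330),5);save('top','7',(0,0,560,420),1)"
```

```text
t 10.0 pos [ 0.4595 -0.3447  0.1639] F [ 0.55   -0.4539  0.7489] w 1.0013461079151744 q [ 0.487   0.3316  0.0544  1.9073 -0.0228  0.8974 -1.0181]
tool y,z
 [ 0.0001 -1.      0.0029] [-1.     -0.0001 -0.0051]
shift mm cur axes [   3.0264 -478.1011 -111.0159] rot deg [30.0056 -0.3312 -0.0876] shift in target axes [   3.862  -469.5416  142.9339]
```

View pics/scene7.png

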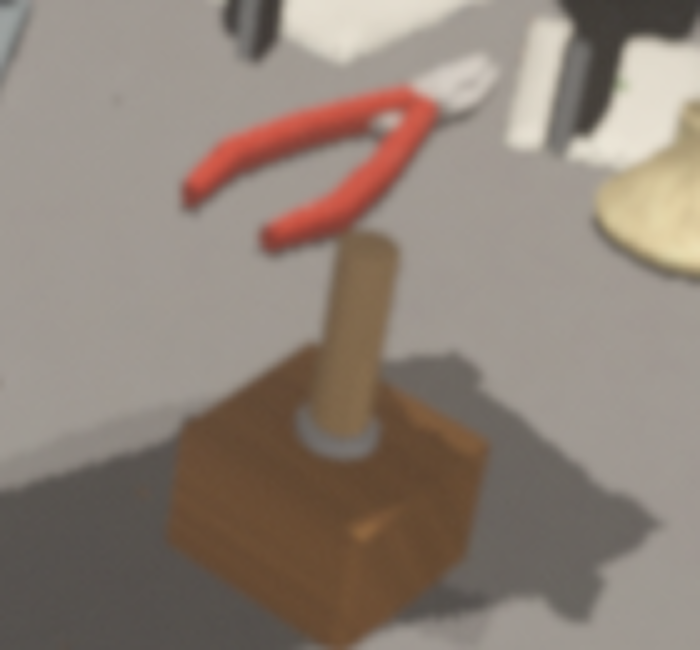

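Pin is home and matches its first picture (collar at (340,432)). On to the roller.

>>> {"fn": "move_arm", "kwargs": {"targets": [[1,[0,-20,-5],[0,0,0]],[1,[0,-35,-8],[0,0,0]],[1,[0,-35,-8],[0,0,0]],[1,[0,-35,-8],[0,0,0]],[1,[0,-35,-8],[0,0,0]],[1,[0,-35,-8],[0,0,0]],[1,[0,-35,-8],[0,0,0]],[1,[0,-35,-8],[0,0,0]],[1,[0,-35,-8],[0,0,0]],[1,[0,-35,-8],[0,0,0]],[1,[0,-35,-8],[0,0,0]],[1,[0,-35,-8],[0,0,0]]]}}

```text
time_s: 11.1
tool_pos: [0.5502, 0.0632, 0.1585]
eef_rot: [0.113, 1.57, -3.028]
force: [0.9, 0.1, 0.5]
width: 1.001
```

>>> {"fn": "move_arm", "kwargs": {"targets": [[1,[0,-35,-10],[0,0,0]],[1,[0,-25,-8],[0,0,0]],[1,[0,-12,-6.6],[0,0,0]],[1,[0,0,0],[6,0,0]],[1,[0,0,0],[6,0,0]],[1,[0,0,0],[6,0,0]],[1,[0,0,0],[6,0,0]],[1,[0,0,0],[6,0,0]],[1,[0,0,0],[0,0,0]],[1,[0,0,0],[0,0,0]],[1,[0,0,0],[0,0,0]]]}}

```text
time_s: 12.02
tool_pos: [0.5751, 0.1332, 0.1588]
eef_rot: [0.971, 1.57, -2.69]
force: [-0.4, 0.1, -0.6]
width: 1.0
```

```bash
python3 -c "
from h import *
go([.5705,.1334,.068],-np.radians(120))
save('scene','8',(120,80,280,220),5)"
```

```text
t 12.0167 pos [0.5751 0.1332 0.1588] F [-0.4013  0.0544 -0.6177] w 1.0002228932704755 q [-0.2955  0.3659 -0.0513  1.8658  0.0233  0.9111 -2.4483]
tool y,z
 [-0.4967 -0.8679  0.0005] [-0.8679  0.4967  0.0004]
shift mm cur axes [90.8283  2.0752  4.0257] rot deg [ 0.2196  0.0201 -0.0296] shift in target axes [90.8258  2.1375  4.0496]
```

View pics/scene8.png

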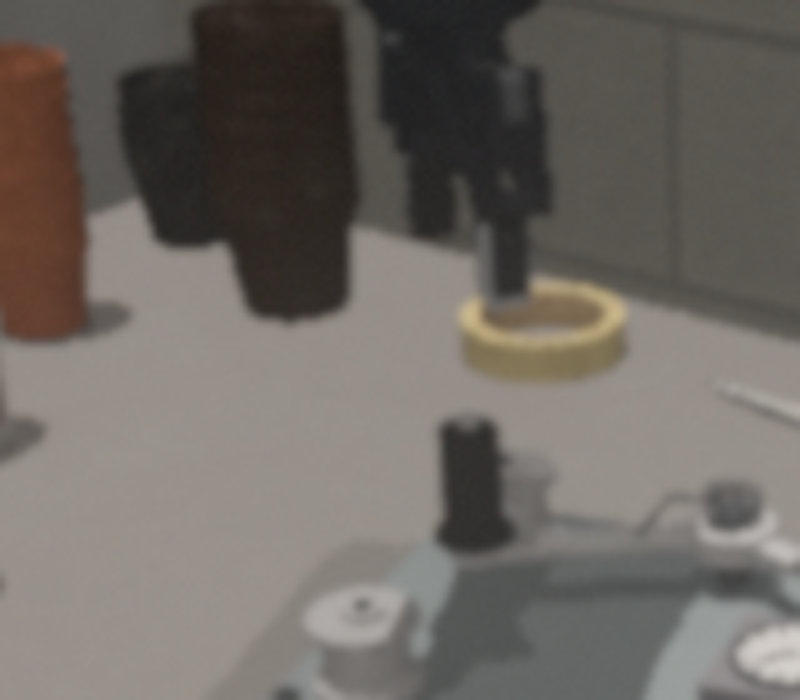

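>>> {"fn": "move_arm", "kwargs": {"targets": [[1,[10,2.1,4.0],[0,0,0]],[1,[20,0,0],[0,0,0]],[1,[20,0,0],[0,0,0]],[1,[20,0,0],[0,0,0]],[1,[15,0,0],[0,0,0]],[1,[7,0,0],[0,0,0]],[1,[0,0,0],[0,0,0]]]}}

```text
time_s: 12.65
tool_pos: [0.5694, 0.1333, 0.0652]
eef_rot: [0.781, 1.568, -2.883]
force: [0.0, -0.2, -0.1]
width: 1.002
```

```bash
python3 -c "
from h import *
go([.5705,.1334,.068],-np.radians(120))
save('scene','9',(120,80,280,220),5)"
```

```text
t 12.65 pos [0.5694 0.1333 0.0652] F [ 0.035  -0.1803 -0.0675] w 1.001745437566112 q [-0.2992  0.4816 -0.0515  1.9372  0.0355  0.7268 -2.4646]
tool y,z
 [-0.4989 -0.8666  0.0021] [-0.8666  0.4989  0.0022]
shift mm cur axes [-2.8043 -0.6105 -0.9009] rot deg [ 0.0698  0.1232 -0.1223] shift in target axes [-2.801  -0.6175 -0.9062]
```

View pics/scene9.png

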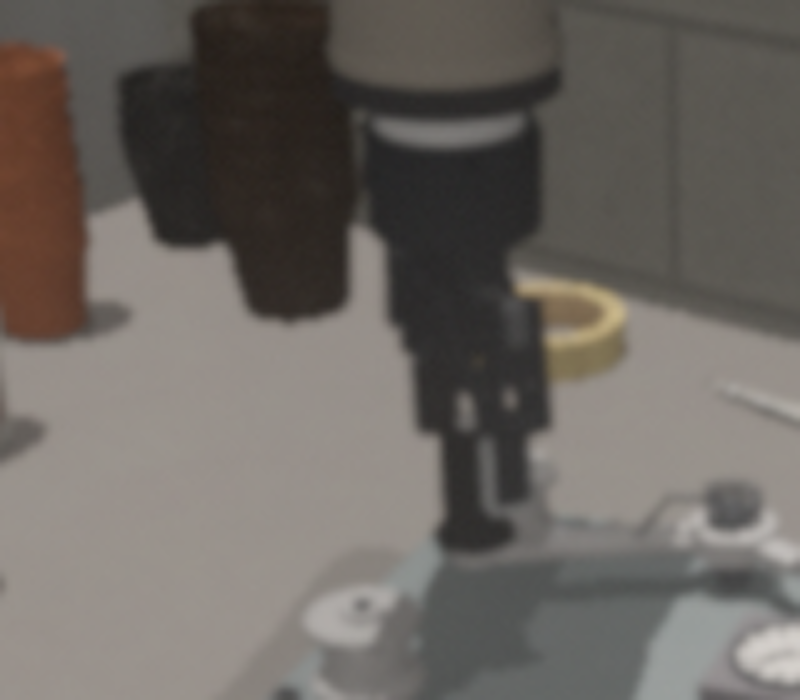

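The fingers straddle the roller, at about (478,480) in the crop. Closing.

>>> {"fn": "move_arm", "kwargs": {"targets": [[0,[0,0,0],[0,0,0]],[0,[0,0,0],[0,0,0]],[0,[0,0,0],[0,0,0]],[0,[0,0,0],[0,0,0]],[0,[0,0,0],[0,0,0]],[0,[0,0,0],[0,0,0]],[0,[0,0,0],[0,0,0]]], "newtons": 40}}

```text
time_s: 13.28
tool_pos: [0.5707, 0.1333, 0.0677]
eef_rot: [2.243, 1.57, -1.422]
force: [-3.9, -3.2, 8.8]
width: 0.31
```

```bash
python3 -c "
from h import *
go([.5705,.1334,.068],-np.radians(120))
R=pose()[1]
a0=np.radians(130.2);th=np.array([0,.02,.06,.12,.18,.24,.30,.36,.42,.48,.54,.60,.66,.71,.74])
P=.12*np.c_[np.cos(a0+th),np.sin(a0+th),0*th]
print(np.diff(P,axis=0)@R*1e3)
save('scene','10',(120,80,280,220),5)"
```

```text
t 13.2833 pos [0.5707 0.1333 0.0677] F [-3.8795 -3.1529  8.8149] w 0.3101342408692157 q [-0.2994  0.4782 -0.0507  1.9354  0.0355  0.7288 -2.4652]
tool y,z
 [-0.4999 -0.8661  0.0002] [-0.8661  0.4999 -0.0002]
shift mm cur axes [-0.2827  0.0338  0.2201] rot deg [ 0.0038 -0.0109 -0.0136] shift in target axes [-0.2827  0.0338  0.2201]
[[ 0.0004  2.266   0.7905]
 [ 0.0008  4.5772  1.4443]
 [ 0.0013  6.965   1.8204]
 [ 0.0014  7.0616  1.3994]
 [ 0.0015  7.1328  0.9735]
 [ 0.0016  7.1783  0.544 ]
 [ 0.0017  7.198   0.1126]
 [ 0.0018  7.1918 -0.3192]
 [ 0.0018  7.1598 -0.7499]
 [ 0.0019  7.1019 -1.1779]
 [ 0.002   7.0185 -1.6016]
 [ 0.002   6.9098 -2.0196]
 [ 0.0017  5.6572 -1.9971]
 [ 0.001   3.3439 -1.3331]]
```

View pics/scene10.png

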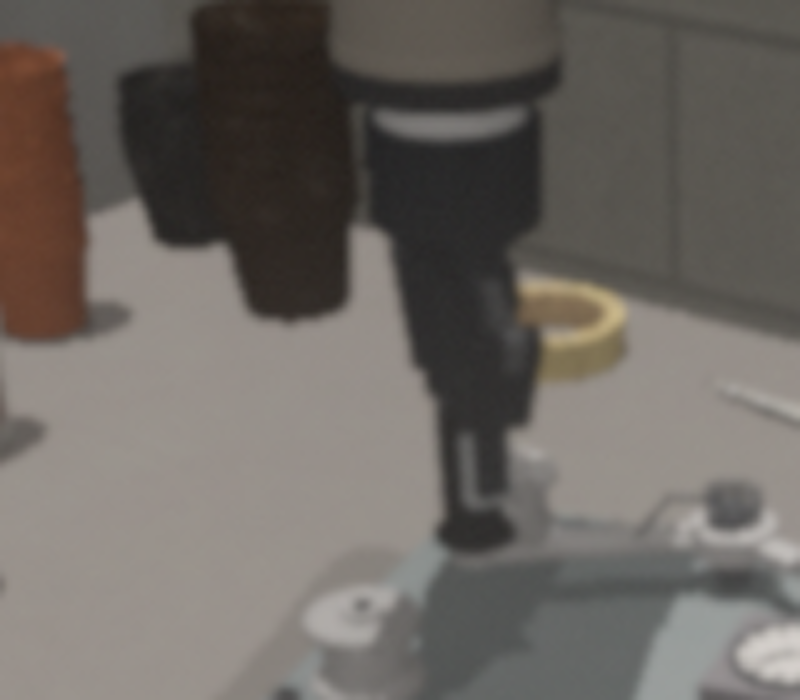

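Roller is gripped (opening about 26 mm). Now swing along the arc.

>>> {"fn": "move_arm", "kwargs": {"targets": [[0,[-1,2.3,0.8],[0,0,0]],[0,[0,4.6,1.4],[0,0,0]],[0,[0,7,1.8],[0,0,0]],[0,[0,7.1,1.4],[0,0,0]],[0,[0,7.1,1],[0,0,0]],[0,[0,7.2,0.5],[0,0,0]],[0,[0,0,0],[0,0,0]]]}}

```text
time_s: 13.92
tool_pos: [0.5464, 0.1053, 0.0683]
eef_rot: [2.462, 1.571, -1.204]
force: [5.1, 2.4, -3.2]
width: 0.313
```

>>> {"fn": "move_arm", "kwargs": {"targets": [[0,[0,7.2,0.1],[0,0,0]],[0,[0,7.2,-0.3],[0,0,0]],[0,[0,7.2,-0.7],[0,0,0]],[0,[0,7.1,-1.2],[0,0,0]],[0,[0,7,-1.6],[0,0,0]],[0,[0,6.9,-2],[0,0,0]],[0,[0,5.7,-2],[0,0,0]],[0,[0,3.3,-1.3],[0,0,0]],[0,[0,0,0],[0,0,0]],[0,[0,0,0],[0,0,0]]]}}

```text
time_s: 14.75
tool_pos: [0.5293, 0.0582, 0.0683]
eef_rot: [-1.545, 1.57, 1.074]
force: [4.6, 5.1, -3.9]
width: 0.313
```

```bash
python3 -c "
from h import *
go([.5705,.1334,.068],-np.radians(120))
p=pose()[0];print('angle est',np.arctan2(p[1]-.0423,p[0]-.6477)-np.radians(130.3))
save('scene','11',(120,80,280,220),5);save('top','11',(160,130,330,280),4)"
```

```text
t 14.75 pos [0.5293 0.0582 0.0683] F [ 4.6099  5.1064 -3.92  ] w 0.312593373502461 q [-0.191   0.4082 -0.047   2.0563  0.0283  0.677  -2.3499]
tool y,z
 [-0.4994 -0.8664 -0.0012] [-0.8664  0.4994  0.    ]
shift mm cur axes [  0.3851 -85.7582   1.8838] rot deg [0.0379 0.0019 0.0708] shift in target axes [  0.2792 -85.7574   1.9406]
angle est 0.7342526515607934
```

View pics/scene11.png

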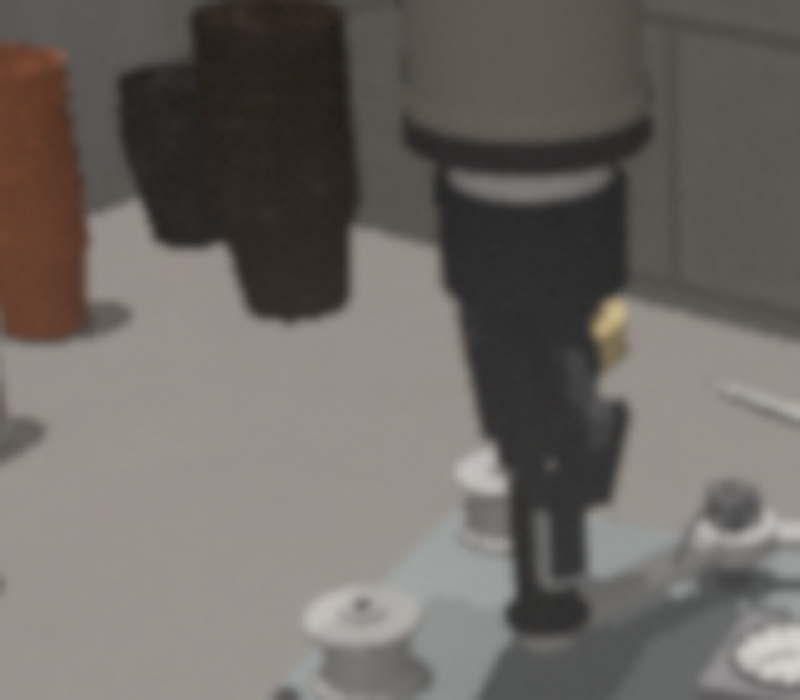

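View pics/top11.png

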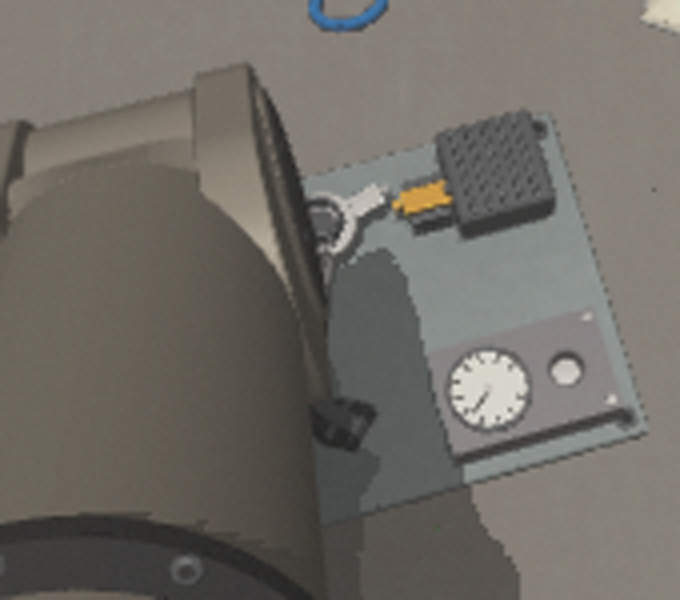

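The arm is at about 0.73 rad. The pawl's left edge is at the same pixel column as at the start (about 258), so it is home. I'll hold briefly and check the pin.

>>> {"fn": "move_arm", "kwargs": {"targets": [[0,[0,0,0],[0,0,0]],[0,[0,0,0],[0,0,0]],[0,[0,0,0],[0,0,0]],[0,[0,0,0],[0,0,0]],[0,[0,0,0],[0,0,0]],[0,[0,0,0],[0,0,0]]]}}

```text
time_s: 15.35
tool_pos: [0.5293, 0.0585, 0.0683]
eef_rot: [-1.506, 1.569, 1.114]
force: [3.4, 6.1, -4.5]
width: 0.316
```

```bash
python3 -c "
from h import *
save('scene','12',(330,200,470,330),5)
p,R,s=pose();print(p,s['force'],s['width'],s['joint_velocities'],'angle',np.arctan2(p[1]-.0423,p[0]-.6477)-np.radians(130.3))"
```

```text
[0.5293529  0.05850617 0.06828432] [ 4.20653749  6.12499559 -4.13351548] 0.31479250287419663 [-0.00073816  0.00018723 -0.0017269  -0.00057783 -0.00071077 -0.0001175
 -0.00047194] angle 0.7313374613334158
```

View pics/scene12.png

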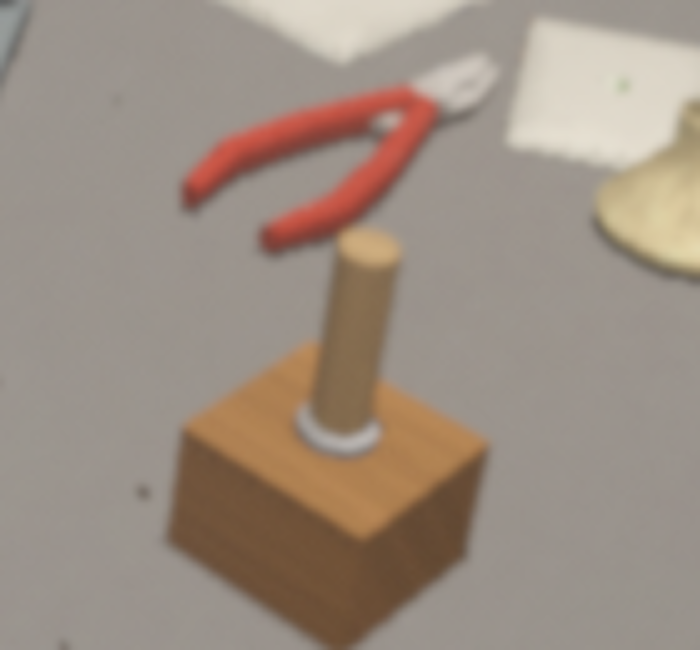

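The pin stands upright with its collar on the block (340,430), and the arm is steady.

```bash
python3 -c "
from station import bot
print(bot.hand_in())"
```

```text
the job is handed in; nothing more can be done
None
```

The job is done and handed in at about 15.4 s of the 54 s allowed; the hand-in reported no verdict.

- **Gauge zeroed:** I pressed the recessed button to its stop with the pin tip for at least 0.5 s. The force settled at about 13–14 N, against 4.2 N needed for full travel.
- **Push pin:** It is back in its stand. The last picture shows it upright with the collar on the block, as in the first picture.
- **Tensioner arm:** I gripped it by the black roller and swung it to about 0.73 rad, worked out from the tool position. At hand-in it was held still against about 7 N sideways, and the pawl's edge was back at its starting pixel.

No check failed. Two slips showed up on the way: an arm move to the roller overshot by 5 mm and was corrected before the grasp. The stand hole, read by eye from a shadowed picture, came out about 3 mm from the earlier measurement, so I used the earlier one and the pin went in without resistance.

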